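Find the free flap of the weight case

TASK

Three of the four identical flaps on the black weight case are chocked from below. Gently press the flaps at their white dots with your fingertips until you find the one that rocks, press its dot down so that its other end rises, then push that raised end up and over until the flap stands about upright by itself. Do not grasp or lift anything, leave the other flaps shut and the things around where they stand, and finish clear of everything.

Things in the scene. Friction and masses are not known exactly. Their poses are not given: they have to be found in the camera images.
- case: Black weight case fixed to the bench, 155 (x) x 465 (y) x 80 mm high. Origin at bench height; x points to the dotted side (away from the robot, yaw up to 0.3 rad), y left, z up. Four identical brown flaps lie flush in its top at y = +126, +42, -42, -126 mm (flap1 to 4), 9 mm apart. Three have hidden chocks below, one has none; which one varies. A small weight stands on the ledge at each end.
- flap1 (a joint): Tilt, rad: 0 shut and flush, 1.57 upright, stop at 1.75. Flap: 128 mm long (case x), 75 wide, 10 thick. It turns on a pin across it at case x = +10 mm, 75 mm above the bench: the short end (55 mm past the pin, with the white dot) sinks into the case, the long end (73 mm, robot's side) rises.
- flap1_dot (a point): Centre of the white dot (14 mm across) on the flap's top, 32 mm from the pin, 23 mm from the short end's edge; press here. 80 mm above the bench when shut. Flap axes: x from lip to dot, z out of its top.
- flap1_lip (a point): Middle of the long end's edge (half-way through its thickness), 73 mm from the pin; it rises when the dot is pressed down. Flap axes: x from lip to dot, z out of its top.
- flap2 (a joint): Tilt, rad: 0 shut and flush, 1.57 upright, stop at 1.75. The free flap's pin is stiff: it gives to about 2.5 N at the dot, turns with steady resistance (no spring) and stays where it is left. A chocked flap gives less than 2 mm. All four flaps are alike.
- flap2_dot (a point): Centre of the white dot (14 mm across) on the flap's top, 32 mm from the pin, 23 mm from the short end's edge; press here. 80 mm above the bench when shut. Flap axes: x from lip to dot, z out of its top.
- flap2_lip (a point): Middle of the long end's edge (half-way through its thickness), 73 mm from the pin; it rises when the dot is pressed down. Flap axes: x from lip to dot, z out of its top.
- flap3 (a joint): Tilt, rad: 0 shut and flush, 1.57 upright, stop at 1.75. Below the free flap's short end the case is empty for 45 mm, so the fingertips can follow it down. All four flaps are alike.
- flap3_dot (a point): Centre of the white dot (14 mm across) on the flap's top, 32 mm from the pin, 23 mm from the short end's edge; press here. 80 mm above the bench when shut. Flap axes: x from lip to dot, z out of its top.
- flap3_lip (a point): Middle of the long end's edge (half-way through its thickness), 73 mm from the pin; it rises when the dot is pressed down. Flap axes: x from lip to dot, z out of its top.
- flap4 (a joint): Tilt, rad: 0 shut and flush, 1.57 upright, stop at 1.75.  All four flaps are alike.
- flap4_dot (a point): Centre of the white dot (14 mm across) on the flap's top, 32 mm from the pin, 23 mm from the short end's edge; press here. 80 mm above the bench when shut. Flap axes: x from lip to dot, z out of its top.
- flap4_lip (a point): Middle of the long end's edge (half-way through its thickness), 73 mm from the pin; it rises when the dot is pressed down. Flap axes: x from lip to dot, z out of its top.
- weight_a: Small brass knob weight, 28 mm across, 32 mm high, standing on the case's left (+y) ledge; origin at its underside. Leave it alone.
- weight_b: Small bright steel knob weight, 32 mm across, 34 mm high, standing on the case's right (-y) ledge; origin at its underside. Leave it alone.
- weight_c: Dark iron knob weight, 48 mm across, 55 mm high, on the bench beyond the case; origin at its underside. Leave it alone.
- ink_stick: Black ink stick lying on the bench, 100 x 28 x 14 mm; origin at its underside. Leave it alone.
- mould: Open wooden ink mould on the bench, 150 x 70 x 45 mm; origin at its underside. Leave it alone.
- cup: Blue ceramic cup, 70 mm across, 70 mm high, beyond the case; origin at its underside. Leave it alone.
- jar: Amber jar with red cap, 60 mm across, 85 mm high, to the right; origin at its underside. Leave it alone.

How it is judged:
By the outcome, as a careful person would: the job done as asked, in the order asked, and still so for the second after the job is handed in, with the robot touching nothing.
It also fails if it takes over 54 s, if anything falls off the work surface, if the arm or the gripper's body presses on something with over 40 N, if the wrist force passes 120 N, or if a joint passes its speed limit or range.

ROBOT

A 6-joint arm with a two-finger parallel gripper is mounted at the origin on the work surface. World frame = base frame: x ahead of the robot, y to its left, z up, the work surface at z = 0. Lengths are in mm, angles in rad, forces in N, time in s.
With the tool pointing down it reaches from about 400 to 925 mm from the base axis. Payload 12.5 kg.
Tool frame: the origin (TCP) lies at the very end of the fingers, on their centre line; the grasp point (between the pads) lies 19 mm behind it; z points along the fingers, y is the line along which they close (so a half turn about z gives the same grasp; the last joint's range is limited). The gripper opens to 95 mm and grips with 3 to 60 N. Pads are 20 mm wide; open, the fingers measure 119 mm over their backs; the gripper's body (75 mm by 180 mm) begins 59 mm behind the grasp point.
Start: joints at [-1.298, 0.491, 1.559, -0, 1.092, -0.106], TCP at [231.152, -580.702, 214.661] pointing down, gripper open.
Joint ranges: [-3.1, 3.1], [-0.84, 2.19], [0.05, 2.79], [-1.13, 4.28], [0.06, 2.93], [-2.69, 2.69]. Speed limits (rad/s): [2.22, 2.22, 2.79, 3.14, 3.14, 3.14].

INTERFACE

Orientations are given as [roll, pitch, yaw] about the fixed x, y, z axes, in that order (R = Rz(yaw) Ry(pitch) Rx(roll)).
In Python, from cell import * gives the robot as it stands.
- The arm moves only by the tool jog_arm, never from a script. Its argument "targets" is a list of rows, each an object with "turn": the turn, a rotation vector about the world's x, y, z in degrees, a list of three; "slide": the shift along the world's x, y, z in mm, a list of three; "claw": the opening in per cent of the stroke, from 0 (shut) to 100 (fully open). In form: [{"turn": [wx, wy, wz], "slide": [x, y, z], "claw": claw}, ...]. A call has 1 to 5 rows; each row shifts and turns the commanded pose from where the row before left it; what a row does not reach is not made up. A row lasts 1/8 s, in which the tool goes at most 62.5 mm and 10.7 degrees, less where a joint would pass 70% of its speed; a pose out of reach is approached as far as the arm can. A call with a gripper value outside its range is refused whole. The fingers move at their own pace and stop on an object; the grip force is fixed at half the most. Time passes only in rows, so rows that do not move let the fingers close. It gives the time, the measured TCP pose, the force, the opening and the grip force at its end, in the units of the state.
- state(): the state, without advancing time (a new reading comes with each control period).
- read_camera(name): name is "side" or "top" or "wrist"; returns a dict with "frame" (420x560x3 uint8, blue, green, red), "mtx" (3x3 intrinsics, pixels), "R" (3x3) and "t" (3): a world point X has camera coordinates R X + t. Camera axes: x right, y down, z forward; pixel columns grow to the right and rows downward; lengths in mm; the calibration is good to about 2 mm. A picture is of the moment at which its call begins. There is no depth.
- job_done(): hands the job in; it is judged then, once.
Trained networks look in the newest picture that a camera, given by its name, has taken for a name from the list of things; names that differ only in an ending like _2 or _b are one class to them, and where a whole thing is asked for, a point or a joint stands for the part that bears it (a point fixed in the world has none). Each returns a list of dicts, best first, with "conf" (0 to 1); they miss things now and then, are a little off and sometimes report something else, mostly with a low value. They report only what shows in the picture. A call takes as long as a camera call.
- look_for(query, camera): "xy" ([column, row] in pixels, amid what is visible of it).
The state is a dict: "t": time; "joints": joint angles; "qvel": joint speeds; "tau": joint torques, N m; "eef_pos": TCP position; "tcp_rot": TCP orientation; "ft_force": force on the tool from outside, world axes, zero at the start; "moment": the same for the moment, N m; "opening": opening from 0.0 (shut) to 1.0 (fully open); "grip_force": force on a finger pad.
Only numpy, scipy, OpenCV 4.12 (cv2) and the standard library are available. Lean on these libraries where they do the work, as an engineer would, in place of code of your own. Each camera call takes 0.05 s, during which the arm holds its last target. There are 200 camera calls.

## Working session

There is one attempt and no reset: what is moved stays moved. The work goes in short steps, Python scripts to look and compute and a tool call to move; the robot and the scene stay as the last step left them, time stands still between calls to the robot, and variables do not carry over. Pictures are saved under pics/ and viewed, at most 10 in all, crops included, and the job is handed in when it is done.

Besides the shell and the picture viewer there is one more tool, called as name([rows], argument=value, ...), one row to a line, values as JSON. jog_arm: Moves the arm, as the interface text tells. Its arguments: {"type":"object","properties":{"targets":{"type":"array","items":{"type":"object","properties":{"turn":{"type":"array","items":{"type":"number"}},"slide":{"type":"array","items":{"type":"number"}},"claw":{"type":"number"}}}}},"required":["targets"]}

```bash
mkdir -p pics; cat > h.py <<'E'
from cell import *
import numpy as np, cv2
def ray(c,uv):
    d=np.linalg.inv(c["mtx"])@np.array([uv[0],uv[1],1.]); R=np.array(c["R"]); return -R.T@np.array(c["t"]), R.T@d
def onz(c,uv,z):
    o,d=ray(c,uv); return o+d*(z-o[2])/d[2]
def proj(c,X):
    p=np.array(c["mtx"])@(np.array(c["R"])@np.array(X,float)+np.array(c["t"])); return p[:2]/p[2]
E
python3 - <<'E'
from h import *
for n in ("top","side"):
    c=read_camera(n); cv2.imwrite(f"pics/{n}0.png",c["frame"])
    print(n, -np.array(c["R"]).T@np.array(c["t"]))
    for q,z in (("flap1_dot",80),("flap1_lip",75),("weight_a",90),("weight_c",30),("cup",35),("jar",40),("mould",20)):
        print(q,[(np.round(r["xy"]).tolist(),round(r["conf"],2),np.round(onz(c,r["xy"],z)).tolist()) for r in look_for(q,n)])
s=state();print(s)
E
```

```text
top [ 3.39721310e+02 -4.08817034e-01  1.33220010e+03]
flap1_dot [([235.0, 226.0], 0.67, [579.0, 91.0, 80.0]), ([199.0, 235.0], 0.65, [561.0, 185.0, 80.0])]
flap1_lip [([199.0, 236.0], 0.96, [559.0, 184.0, 75.0]), ([293.0, 206.0], 0.5, [624.0, -60.0, 75.0]), ([232.0, 226.0], 0.43, [581.0, 98.0, 75.0])]
weight_a [([212.0, 158.0], 0.81, [762.0, 145.0, 90.0]), ([198.0, 236.0], 0.59, [558.0, 185.0, 90.0]), ([319.0, 199.0], 0.44, [635.0, -128.0, 90.0]), ([229.0, 224.0], 0.24, [584.0, 106.0, 90.0])]
weight_c [([212.0, 158.0], 0.81, [782.0, 152.0, 30.0]), ([198.0, 236.0], 0.59, [569.0, 194.0, 30.0]), ([319.0, 199.0], 0.44, [649.0, -134.0, 30.0]), ([229.0, 224.0], 0.24, [596.0, 111.0, 30.0])]
cup [([296.0, 204.0], 0.75, [639.0, -72.0, 35.0]), ([322.0, 151.0], 0.63, [785.0, -155.0, 35.0])]
jar [([435.0, 275.0], 0.81, [430.0, -418.0, 40.0])]
mould [([114.0, 247.0], 0.7, [551.0, 418.0, 20.0])]
side [ 442.23752188 -813.12050885  637.26858113]
flap1_dot [([244.0, 182.0], 0.86, [555.0, 178.0, 80.0])]
flap1_lip [([246.0, 182.0], 0.63, [561.0, 186.0, 75.0])]
weight_a [([323.0, 195.0], 0.69, [756.0, 4
[... 375 characters left out ...]
9.0], 0.8, [549.0, 465.0, 20.0])]
{'t': 0.8, 'joints': array([-1.29759725e+00,  4.90863668e-01,  1.55885800e+00, -2.68931626e-05,
        1.09169680e+00, -1.05619833e-01]), 'qvel': array([-0.00138476, -0.00025008,  0.001617  , -0.00170237, -0.00073422,
       -0.00121204]), 'tau': array([ 9.65489489e-04, -6.12412691e+01, -2.58422667e+01,  6.94724545e-02,
        4.44921304e-02, -9.79868304e-06]), 'eef_pos': array([ 231.15340563, -580.72401959,  214.69801326]), 'tcp_rot': array([3.14142195e+00, 4.20978892e-05, 3.78831302e-01]), 'ft_force': array([-0.28682808,  0.23102026, -0.12299727]), 'moment': array([ 0.00439026,  0.00427341, -0.00971756]), 'grip_force': 0.0, 'opening': 1.0003709787012793}
```

View pics/top0.png

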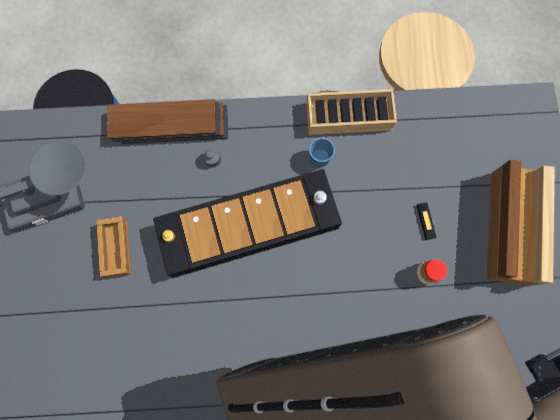

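View pics/side0.png

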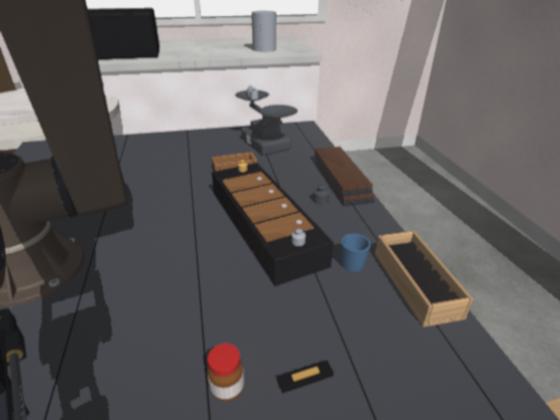

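The top view shows four white dots at about (196,219), (227,210), (259,201) and (290,192). Brass is at the left end (168,236), steel at the right (320,198), and the cup is beyond at (321,151). Next I'll refine the dots and fit the case pose.

```bash
cat >> h.py <<'E'
def dots(c,guess,r=6):
    g=c["frame"].astype(float).min(2); out=[]
    for u,v in guess:
        u,v=int(round(u)),int(round(v)); w=g[v-r:v+r+1,u-r:u+r+1]; m=np.clip(w-130,0,None)
        yy,xx=np.mgrid[v-r:v+r+1,u-r:u+r+1]; out.append((float((m*xx).sum()/m.sum()),float((m*yy).sum()/m.sum())))
    return out
E
python3 - <<'E'
from h import *
from scipy.optimize import least_squares
c=read_camera("top");s=read_camera("side")
dt=dots(c,[(196,219),(227,210),(259,201),(290,192)]); ds=dots(s,[(260,179),(271,192),(284,206),(299,223)],4)
print(np.round(dt,1).tolist(),np.round(ds,1).tolist())
Y=[126,42,-42,-126]
def P(p,x,y,z): 
    a=p[2];return np.array([p[0]+x*np.cos(a)-y*np.sin(a),p[1]+x*np.sin(a)+y*np.cos(a),z])
for cams in ([(c,dt)],[(s,ds)],[(c,dt),(s,ds)]):
    f=lambda p:np.concatenate([proj(k,P(p,42,y,80))-d for k,dd in cams for y,d in zip(Y,dd)])
    r=least_squares(f,[580,30,0.28]);print(np.round(r.x,3),np.round(r.fun,1))
p=r.x
for i,y in enumerate(Y): print(i+1,"dot",np.round(P(p,42,y,80)),"lip",np.round(P(p,-63,y,75)))
E
```

```text
[[195.4, 218.8], [226.8, 209.7], [258.1, 200.6], [288.9, 191.7]] [[259.0, 178.0], [270.7, 190.9], [283.7, 205.2], [298.7, 221.5]]
[5.92477e+02 5.99130e+01 2.35000e-01] [-0.  0.  0. -0. -0.  0.  0. -0.]
[5.92164e+02 5.98380e+01 2.37000e-01] [-0.  -0.  -0.  -0.1  0.1  0.1 -0.1  0.1]
[5.92334e+02 5.98980e+01 2.35000e-01] [-0.   0.1  0.   0.  -0.   0.1  0.   0.   0.1 -0.1  0.  -0.1  0.2  0.1
 -0.   0.1]
1 dot [604. 192.  80.] lip [502. 168.  75.]
2 dot [623. 111.  80.] lip [521.  86.  75.]
3 dot [643.  29.  80.] lip [541.   4.  75.]
4 dot [663. -53.  80.] lip [560. -77.  75.]
```

jog_arm([
  {"turn": [0,0,-8.25],"slide": [38,46,0],"claw": 0},
  {"turn": [0,0,0],"slide": [38,46,0],"claw": 0},
  {"turn": [0,0,0],"slide": [38,46,0],"claw": 0},
  {"turn": [0,0,0],"slide": [38,46,0],"claw": 0},
  {"turn": [0,0,0],"slide": [38,46,0],"claw": 0},
])

```text
t: 1.52
eef_pos: [422.2, -349.2, 214.9]
tcp_rot: [3.141, -0.0, 0.235]
ft_force: [0.3, -0.9, -0.4]
opening: 0.53
grip_force: 0.0
```

jog_arm([
  {"turn": [0,0,0],"slide": [38,46,0],"claw": 0},
  {"turn": [0,0,0],"slide": [38,46,0],"claw": 0},
  {"turn": [0,0,0],"slide": [38,46,0],"claw": 0},
  {"turn": [0,0,0],"slide": [38,46,0],"claw": 0},
  {"turn": [0,0,0],"slide": [0,0,0],"claw": 0},
])

```text
t: 2.15
eef_pos: [574.9, -163.6, 214.4]
tcp_rot: [-3.141, -0.0, 0.239]
ft_force: [-0.5, -0.5, -0.2]
opening: 0.025
grip_force: 0.0
```

jog_arm([
  {"turn": [0,0,0],"slide": [38,46,0],"claw": 0},
  {"turn": [0,0,0],"slide": [38,46,-20],"claw": 0},
  {"turn": [0,0,0],"slide": [12,19,-50],"claw": 0},
  {"turn": [0,0,0],"slide": [0,0,-50],"claw": 0},
  {"turn": [0,0,0],"slide": [0,0,0],"claw": 0},
])

```text
t: 2.78
eef_pos: [658.9, -56.4, 91.6]
tcp_rot: [-3.139, 0.006, 0.234]
ft_force: [-0.6, -0.9, 0.6]
opening: 0.004
grip_force: 0.0
```

jog_arm([
  {"turn": [0,0,0],"slide": [0,0,0],"claw": 0},
])

```text
t: 2.9
eef_pos: [661.5, -57.0, 96.7]
tcp_rot: [3.141, -0.002, 0.234]
ft_force: [0.8, 0.7, 0.2]
opening: 0.005
grip_force: 0.0
```

jog_arm([
  {"turn": [0,0,0],"slide": [2,3,-9],"claw": 0},
  {"turn": [0,0,0],"slide": [0,0,0],"claw": 0},
  {"turn": [0,0,0],"slide": [0,0,-3],"claw": 0},
  {"turn": [0,0,0],"slide": [0,0,0],"claw": 0},
  {"turn": [0,0,0],"slide": [0,0,0],"claw": 0},
])

```text
t: 3.52
eef_pos: [662.9, -53.0, 82.9]
tcp_rot: [3.141, -0.0, 0.235]
ft_force: [0.4, -0.4, -0.4]
opening: 0.002
grip_force: 0.0
```

jog_arm([
  {"turn": [0,0,0],"slide": [0,0,-1],"claw": 0},
  {"turn": [0,0,0],"slide": [0,0,0],"claw": 0},
])

```text
t: 3.78
eef_pos: [662.9, -53.0, 81.7]
tcp_rot: [3.142, 0.0, 0.235]
ft_force: [-0.0, -0.2, 0.1]
opening: 0.003
grip_force: 0.0
```

jog_arm([
  {"turn": [0,0,0],"slide": [0,0,-1],"claw": 0},
  {"turn": [0,0,0],"slide": [0,0,0],"claw": 0},
])

```text
t: 4.03
eef_pos: [662.8, -53.0, 80.7]
tcp_rot: [3.142, 0.0, 0.235]
ft_force: [-0.3, 0.0, -0.4]
opening: 0.006
grip_force: 0.0
```

jog_arm([
  {"turn": [0,0,0],"slide": [0,0,-1],"claw": 0},
  {"turn": [0,0,0],"slide": [0,0,0],"claw": 0},
])

```text
t: 4.28
eef_pos: [663.0, -53.0, 79.9]
tcp_rot: [3.141, -0.0, 0.235]
ft_force: [0.3, 0.4, 1.6]
opening: 0.007
grip_force: 0.7
```

jog_arm([
  {"turn": [0,0,0],"slide": [0,0,-1],"claw": 0},
  {"turn": [0,0,0],"slide": [0,0,0],"claw": 0},
])

```text
t: 4.53
eef_pos: [663.1, -53.0, 78.9]
tcp_rot: [3.141, -0.001, 0.235]
ft_force: [1.4, 1.4, 3.5]
opening: 0.004
grip_force: 1.5
```

jog_arm([
  {"turn": [0,0,0],"slide": [0,0,-1],"claw": 0},
  {"turn": [0,0,0],"slide": [0,0,0],"claw": 0},
])

```text
t: 4.78
eef_pos: [663.2, -53.0, 77.9]
tcp_rot: [3.141, -0.001, 0.235]
ft_force: [2.9, 1.3, 2.9]
opening: 0.006
grip_force: 1.6
```

jog_arm([
  {"turn": [0,0,0],"slide": [0,0,-1],"claw": 0},
  {"turn": [0,0,0],"slide": [0,0,0],"claw": 0},
])

```text
t: 5.03
eef_pos: [663.1, -53.0, 76.8]
tcp_rot: [3.141, -0.001, 0.235]
ft_force: [3.2, 1.0, 3.2]
opening: 0.005
grip_force: 1.9
```

jog_arm([
  {"turn": [0,0,0],"slide": [0,0,-1],"claw": 0},
  {"turn": [0,0,0],"slide": [0,0,0],"claw": 0},
])

```text
t: 5.28
eef_pos: [663.0, -53.1, 75.7]
tcp_rot: [3.141, -0.0, 0.235]
ft_force: [3.3, 1.6, 3.4]
opening: 0.002
grip_force: 1.9
```

Flap 4 gives at a steady force of about 3 N, with 4.5 mm of travel, so it is the free one. I'll keep pressing.

jog_arm([
  {"turn": [0,0,0],"slide": [0,0,-3],"claw": 0},
  {"turn": [0,0,0],"slide": [0,0,-3],"claw": 0},
  {"turn": [0,0,0],"slide": [0,0,-3],"claw": 0},
  {"turn": [0,0,0],"slide": [0,0,0],"claw": 0},
])

```text
t: 5.78
eef_pos: [662.4, -53.1, 66.2]
tcp_rot: [-3.141, 0.001, 0.235]
ft_force: [-0.0, -0.1, 0.1]
opening: 0.006
grip_force: 0.3
```

jog_arm([
  {"turn": [0,0,0],"slide": [0,0,-3],"claw": 0},
  {"turn": [0,0,0],"slide": [0,0,-3],"claw": 0},
  {"turn": [0,0,0],"slide": [0,0,-3],"claw": 0},
  {"turn": [0,0,0],"slide": [0,0,0],"claw": 0},
])

```text
t: 6.28
eef_pos: [662.8, -53.0, 57.4]
tcp_rot: [-3.141, 0.0, 0.235]
ft_force: [0.8, 0.2, 0.3]
opening: 0.003
grip_force: 0.6
```

```bash
python3 - <<'E'
from h import *
c=read_camera("side"); cv2.imwrite("pics/s1.png",cv2.resize(c["frame"][120:300,180:420],None,fx=3,fy=3)); s=state(); print(s["eef_pos"],s["ft_force"])
E
```

```text
[662.80150267 -52.98500386  57.48764342] [ 0.16531717 -0.49948946  0.12789609]
```

View pics/s1.png

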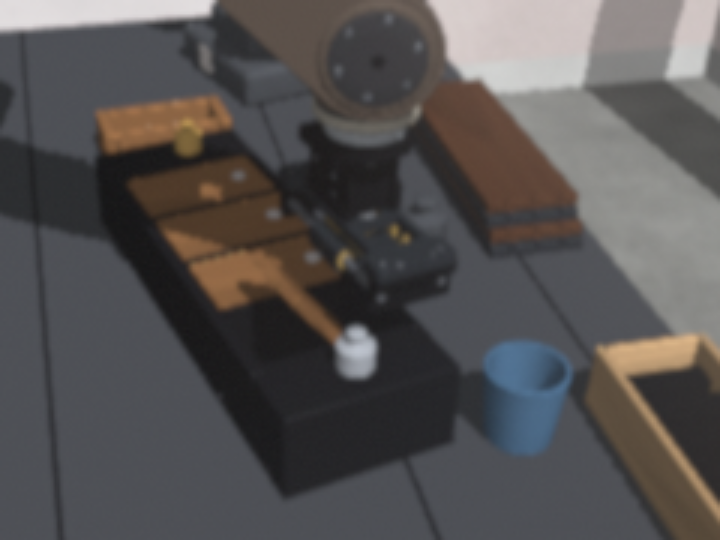

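The side view shows flap 4 raised to about 45°: its panel is near crop (305,300), just left of the steel weight at (355,352). The other flaps and both weights are undisturbed. Now I'll retreat upward and move round to the robot's side.

jog_arm([
  {"turn": [0,0,0],"slide": [0,0,25],"claw": 0},
  {"turn": [0,0,0],"slide": [0,0,45],"claw": 0},
  {"turn": [0,0,0],"slide": [0,0,50],"claw": 0},
  {"turn": [0,0,0],"slide": [0,0,0],"claw": 0},
])

```text
t: 6.82
eef_pos: [664.1, -53.2, 181.6]
tcp_rot: [3.139, -0.005, 0.235]
ft_force: [0.2, -0.4, 0.3]
opening: 0.007
grip_force: 0.0
```

jog_arm([
  {"turn": [0,0,0],"slide": [-40,-9.5,0],"claw": 0},
  {"turn": [0,0,0],"slide": [-40,-9.5,0],"claw": 0},
  {"turn": [0,0,0],"slide": [-40,-9.5,0],"claw": 0},
  {"turn": [0,0,0],"slide": [0,0,0],"claw": 0},
  {"turn": [0,0,0],"slide": [0,0,0],"claw": 0},
])

```text
t: 7.45
eef_pos: [543.4, -81.6, 177.5]
tcp_rot: [-3.142, 0.0, 0.235]
ft_force: [0.2, -0.3, -0.0]
opening: 0.006
grip_force: 0.0
```

```bash
python3 - <<'E'
from h import *
c=read_camera("side"); cv2.imwrite("pics/s2.png",cv2.resize(c["frame"][120:300,180:420],None,fx=3,fy=3)); s=state(); print(s["eef_pos"],s["ft_force"])
E
```

```text
[543.59045068 -81.46489281 177.42065911] [0.1831512  0.23968814 0.16023007]
```

View pics/s2.png

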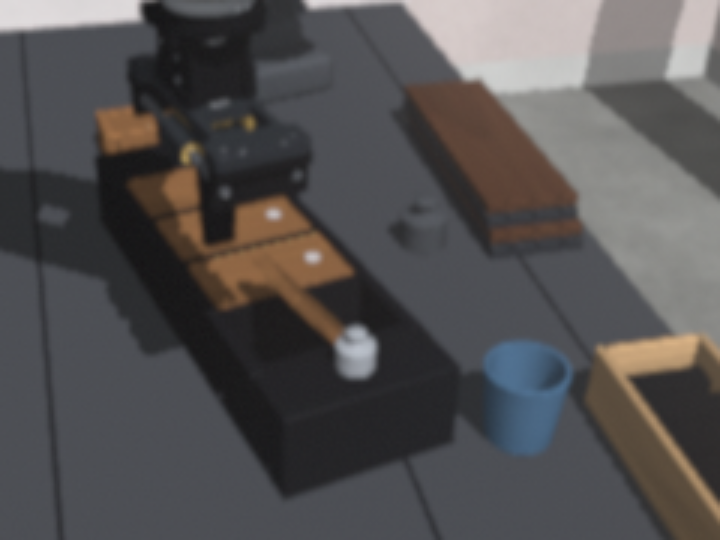

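Flap 4 holds at about 45°, with its lip near crop (258,260). The fingers hang on the robot's side, and the weights have not moved. I'll descend behind the lip.

jog_arm([
  {"turn": [0,0,0],"slide": [0,0,-40],"claw": 0},
  {"turn": [0,0,0],"slide": [0,0,-40],"claw": 0},
  {"turn": [0,0,0],"slide": [0,0,0],"claw": 0},
  {"turn": [0,0,0],"slide": [0,0,0],"claw": 0},
])

```text
t: 8.0
eef_pos: [543.8, -81.5, 98.6]
tcp_rot: [3.141, -0.001, 0.235]
ft_force: [0.1, 0.2, 0.6]
opening: 0.005
grip_force: 0.0
```

jog_arm([
  {"turn": [0,0,0],"slide": [7.8,1.9,0],"claw": 0},
  {"turn": [0,0,0],"slide": [7.8,1.9,0],"claw": 0},
  {"turn": [0,0,0],"slide": [3.9,0.9,0],"claw": 0},
  {"turn": [0,0,0],"slide": [3.9,0.9,0],"claw": 0},
  {"turn": [0,0,0],"slide": [3.9,0.9,0],"claw": 0},
])

```text
t: 8.62
eef_pos: [570.4, -75.0, 97.8]
tcp_rot: [3.141, -0.0, 0.235]
ft_force: [-0.4, 0.3, -1.0]
opening: 0.008
grip_force: 0.0
```

jog_arm([
  {"turn": [0,0,0],"slide": [3.9,0.9,0],"claw": 0},
  {"turn": [0,0,0],"slide": [3.9,0.9,0],"claw": 0},
  {"turn": [0,0,0],"slide": [3.9,0.9,0],"claw": 0},
  {"turn": [0,0,0],"slide": [3.9,0.9,0],"claw": 0},
  {"turn": [0,0,0],"slide": [3.9,0.9,0],"claw": 0},
])

```text
t: 9.25
eef_pos: [590.0, -70.5, 97.8]
tcp_rot: [3.141, -0.0, 0.235]
ft_force: [-1.8, -0.2, 2.2]
opening: 0.004
grip_force: 0.8
```

jog_arm([
  {"turn": [0,0,0],"slide": [3.9,1,0],"claw": 0},
  {"turn": [0,0,0],"slide": [3.9,1,0],"claw": 0},
  {"turn": [0,0,0],"slide": [3.9,1,0],"claw": 0},
  {"turn": [0,0,0],"slide": [3.9,1,0],"claw": 0},
  {"turn": [0,0,0],"slide": [0,0,0],"claw": 0},
])

```text
t: 9.88
eef_pos: [605.7, -66.4, 97.7]
tcp_rot: [3.141, -0.0, 0.235]
ft_force: [-0.3, -1.3, 0.4]
opening: 0.005
grip_force: 0.0
```

```bash
python3 - <<'E'
from h import *
c=read_camera("side"); cv2.imwrite("pics/s3.png",cv2.resize(c["frame"][120:300,180:420],None,fx=3,fy=3)); s=state(); print(s["eef_pos"],s["ft_force"])
E
```

```text
[605.44574328 -66.44826835  97.70754356] [-0.20938876 -0.0251854   0.6913339 ]
```

View pics/s3.png

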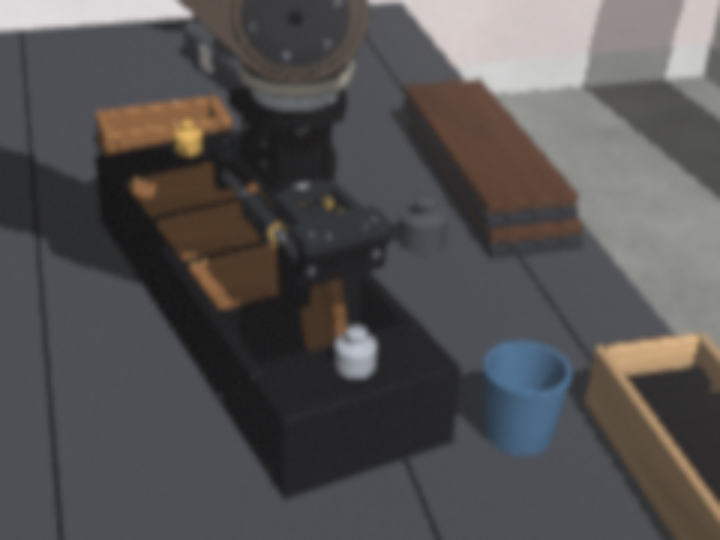

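The flap is nearly upright (crop (325,315)) and the rest is unmoved. I'll push about 10 mm more.

jog_arm([
  {"turn": [0,0,0],"slide": [3.4,0.8,0],"claw": 0},
  {"turn": [0,0,0],"slide": [3.4,0.8,0],"claw": 0},
  {"turn": [0,0,0],"slide": [2.8,0.7,0],"claw": 0},
  {"turn": [0,0,0],"slide": [0,0,0],"claw": 0},
])

```text
t: 10.42
eef_pos: [615.1, -64.2, 97.8]
tcp_rot: [3.141, -0.0, 0.235]
ft_force: [-0.7, 0.1, 0.9]
opening: 0.002
grip_force: 0.0
```

jog_arm([
  {"turn": [0,0,0],"slide": [-10,-2.4,0],"claw": 0},
  {"turn": [0,0,0],"slide": [-40,-9.5,0],"claw": 0},
  {"turn": [0,0,0],"slide": [-40,-9.5,0],"claw": 0},
  {"turn": [0,0,0],"slide": [-40,-9.5,40],"claw": 0},
  {"turn": [0,0,0],"slide": [-20,-5,50],"claw": 0},
])

```text
t: 11.05
eef_pos: [462.0, -100.2, 188.1]
tcp_rot: [-3.14, 0.003, 0.234]
ft_force: [0.6, 0.7, 0.3]
opening: 0.005
grip_force: 0.0
```

jog_arm([
  {"turn": [0,0,0],"slide": [0,0,40],"claw": 0},
  {"turn": [0,0,0],"slide": [-20,-50,0],"claw": 0},
  {"turn": [0,0,0],"slide": [-20,-50,0],"claw": 0},
  {"turn": [0,0,0],"slide": [0,0,0],"claw": 0},
  {"turn": [0,0,0],"slide": [0,0,0],"claw": 0},
])

```text
t: 11.68
eef_pos: [424.5, -199.8, 227.7]
tcp_rot: [-3.141, -0.0, 0.234]
ft_force: [0.2, -0.3, -0.4]
opening: 0.005
grip_force: 0.0
```

```bash
python3 - <<'E'
from h import *
c=read_camera("side"); t=read_camera("top"); s=state(); print(s["eef_pos"],s["ft_force"],s["qvel"].round(3))
a=cv2.resize(c["frame"][120:300,200:400],None,fx=3,fy=3); b=cv2.resize(t["frame"][130:310,140:350],None,fx=1.9,fy=3)
p=(592.3,59.9,.235)
for th in (1.3,1.57,1.75):
    x=10-73*np.cos(th);z=75+73*np.sin(th);y=-126
    X=[p[0]+x*np.cos(p[2])-y*np.sin(p[2]),p[1]+x*np.sin(p[2])+y*np.cos(p[2]),z]
    u=proj(c,X);cv2.circle(a,tuple(int(v) for v in ((u-[200,120])*3)),2,(0,255,0) if th==1.57 else (0,0,255),-1)
    print(th,u.round(),((u-[200,120])*3).round())
cv2.imwrite("pics/s4.png",a); cv2.imwrite("pics/t4.png",t["frame"])
E
```

```text
[ 424.94884997 -199.17373647  227.71185157] [-0.71354535  1.29670291  0.58213183] [ 0.01   0.001 -0.004 -0.001  0.001 -0.003]
1.3 [280. 204.] [241. 253.]
1.57 [288. 202.] [263. 245.]
1.75 [293. 201.] [278. 242.]
```

View pics/s4.png

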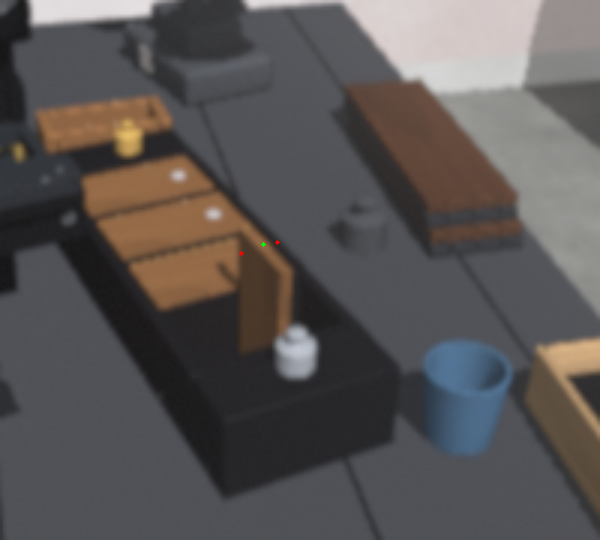

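View pics/t4.png

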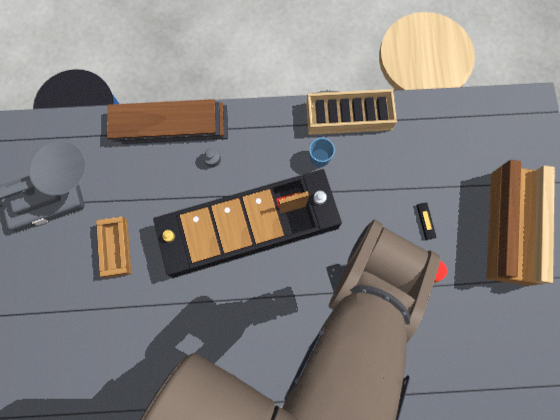

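Flap 4 stands upright: in the side crop its lip midpoint lies on the 1.57 rad mark at (263,245). The top view shows flaps 1–3 shut, the weights, cup and mould in place and the arm clear.

```bash
python3 -c "
from cell import *
print(job_done())"
```

```text
the job is handed in; nothing more can be done
None
```

Flap 4 was the free one: it now stands about upright by itself, the other flaps are shut, nothing else was moved, the arm is clear, and the job is handed in at about 12 s.

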